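# Rotate glaze sample jars from clip strip into sloped lane

### The job

Take the oldest jar, the one at the low front end of the sloped lane, and stand it upright on the round wooden board. Then pull the two square jars out of the spring clips of the strip, one at a time, and load each into the lane from its high end, so that it slides down behind the jars already there and stands in the queue. Leave the round jars in their clips, tip no jar over and do not disturb the other things on the bench.

Things in the scene. Friction and masses are not known exactly. Their poses are not given: they have to be found in the camera images.
- strip: clip strip fixed to the bench: wooden bar 60 (x) by 250 mm (y), top 12 mm over the bench, four sprung clips in a row at y = -90, -30, +30, +90 mm. Beside each jar the fingers have room on its +x and -x sides (only 5 mm lips there); the clip's steel noses, 19 mm high over the bar, stand on its +y and -y sides. Origin: centre of the bar's underside, on the bench; z up.
- clips (a point): middle of the strip's top face, level with the undersides of the clipped jars, axes as the strip's. In each clip two sprung noses close over the rim of the jar's foot and hold it down; a straight pull upwards of about 6 to 12 N forces them apart within 6 mm of lift, and then the jar is free
- lane: sloped lane fixed to the bench, low end towards the robot: slippery aluminium floor rising 14 degrees along the lane's +x, plywood walls 42 mm apart inside, 12 mm high, then flared outwards to 20 mm over the floor (70 mm over all), a stop 22 mm high at the low end; high end open. Origin: on the bench, under the stop's inner face, midway between the walls; x level, up-lane; z up.
- lane_low (a point): lane floor at the inner face of the stop, midway between the walls, 24 mm over the bench; axes as the lane's. From here the floor's surface rises 0.249 per unit of lane x, up to x = 145 mm. Jars stand square on the floor, tilted with it, and slide down by themselves until foot meets foot: origins at about x = 17, 52 and 87 mm for the first, second and third in the queue
- board: round plywood board 140 mm across and 12 mm thick, fixed flat on the bench, empty. Origin: centre of its underside.
- old_front: closed square white plastic jar, round grey cap, 72 mm tall, about 90 g: foot 36 x 36 x 7 mm, body 30 x 30 mm up to 58 mm, cap 24 mm across. Origin: centre of the underside; z up through the cap, x, y square to the faces. The oldest: it stands first in the lane, against the stop, tilted 14 degrees towards the robot with the lane's floor.
- old_second: closed square white plastic jar, round grey cap, 72 mm tall, about 90 g: foot 36 x 36 x 7 mm, body 30 x 30 mm up to 58 mm, cap 24 mm across. Origin: centre of the underside; z up through the cap, x, y square to the faces. It stands second in the lane, behind the oldest, presses lightly on it and slides down to the stop when it is taken (lift that one square to the floor); it stays in the lane.
- new_a: closed square white plastic jar, round grey cap, 72 mm tall, about 90 g: foot 36 x 36 x 7 mm, body 30 x 30 mm up to 58 mm, cap 24 mm across. Origin: centre of the underside; z up through the cap, x, y square to the faces. New stock. At the start it stands upright in one of the strip's four clips (any of them), square to the strip.
- new_b: closed square white plastic jar, round grey cap, 72 mm tall, about 90 g: foot 36 x 36 x 7 mm, body 30 x 30 mm up to 58 mm, cap 24 mm across. Origin: centre of the underside; z up through the cap, x, y square to the faces. New stock. At the start it stands upright in one of the strip's four clips (any of them), square to the strip.
- round_a: closed round white plastic jar with a wide grey cap, 58 mm tall (foot 36 mm across, body 30 mm, cap 34 mm from 40 mm up), standing in a clip of the strip; not wanted, stays clipped. Origin: centre of the underside. 
- round_b: closed round white plastic jar with a wide grey cap, 58 mm tall (foot 36 mm across, body 30 mm, cap 34 mm from 40 mm up), standing in a clip of the strip; not wanted, stays clipped. Origin: centre of the underside. 
- bowl: bystander: loose white ceramic bowl, 80 mm across, 45 mm high. Origin: centre of its underside.
- cup: bystander: loose terracotta cup, 64 mm across, 70 mm high. Origin: centre of its underside.
- mould: bystander: loose plaster block 70 x 100 x 40 mm. Origin: centre of its underside.
Things that resemble listed ones, but are neither listed nor needed, are in the scene too. Leave any green or pink look-alike of the old_front alone. Leave any green look-alike of the new_b alone.

How it is judged:
By the outcome, as a careful person would: the job done as asked, in the order asked, and still so for the second after the job is handed in, with the robot touching nothing.
It also fails if it takes over 72 s, if anything falls off the work surface, if the arm or the gripper's body presses on something with over 40 N, if the wrist force passes 120 N, or if a joint passes its speed limit or range.

### The arm

A 7-joint arm with a two-finger parallel gripper is mounted at the origin on the work surface. World frame = base frame: x ahead of the robot, y to its left, z up, the work surface at z = 0. Lengths are in mm, angles in rad, forces in N, time in s.
With the tool pointing down it reaches from about 350 to 900 mm from the base axis. Payload 19.9 kg.
Tool frame: the origin (TCP) lies midway between the tips of the shut fingers; the grasp point (between the pads) lies 19 mm behind it; z points along the fingers, y is the line along which they close (so a half turn about z gives the same grasp; the last joint's range is limited). The gripper opens to 94 mm and grips with 3 to 60 N. Pads are 16 mm wide; open, the fingers measure 119 mm over their backs; the gripper's body (75 mm by 177 mm) begins 78 mm behind the grasp point.
Start: joints at [-1.333, 0.417, -0.01, 1.614, 0.005, 1.111, -0.053], TCP at [171.992, 600.847, 205.425] pointing down, gripper open.
Joint ranges: [-2.81, 2.81], [-0.39, 2.02], [-1.27, 1.25], [0.06, 2.57], [-1.19, 4.33], [0.19, 2], [-2.82, 2.82]. Speed limits (rad/s): [1.89, 1.89, 2.39, 2.39, 3.01, 3.01, 3.01].

### API

Orientations are given as a 3x3 rotation matrix whose columns are the frame's x, y, z axes.
In Python, from plant import telemetry, viewer, manip gives the robot as it stands.
- The arm moves only by the shell command python3 -m inch 'ROWS' [FORCE]. ROWS is JSON, a list of rows, each an object of numbers: "tx", "ty", "tz": the shift along the world's x, y, z as a fraction of full scale; "wx", "wy", "wz": the turn, a rotation vector about the world's x, y, z as a fraction of full scale; "hand": the opening, from 0 (shut) to 1 (fully open). In form: [{"tx": .., "ty": .., "tz": .., "wx": .., "wy": .., "wz": .., "hand": ..}, ...]. A call has 1 to 12 rows; each row is the pose to reach, as a shift and turn from the pose commanded when the call began; what a row does not reach only later rows make up. Full scale, the value 1, is 0.1 m for a shift and 90 degrees for a turn. A row lasts 1/10 s, in which the tool goes at most 50 mm and 8.59 degrees, less where a joint would pass 70% of its speed; a pose out of reach is approached as far as the arm can. A call with a number of a shift or a turn outside -1 to 1 is refused whole. A call with a gripper value outside its range is refused whole. The fingers move at their own pace and stop on an object; FORCE is the grip in N (left out, the last holds). Time passes only in rows, so rows that repeat a pose let the fingers close. It gives the time, the measured TCP pose, the force, the opening and the grip force at its end, in the units of the state.
- telemetry.state(): the state, without advancing time (a new reading comes with each control period).
- viewer.camera(name): name is "side" or "top" or "wrist"; returns (picture, depth): 400x640x3 uint8, red, green, blue; 400x640 float32, mm along the optical axis (not along the pixel's ray), 0 where there is no reading.
- viewer.calibration(name): a dict with "mtx" (3x3 intrinsics, pixels), "extrinsics" (4x4, takes a point from camera to world coordinates). Camera axes: x right, y down, z forward; pixel columns grow to the right and rows downward; lengths in mm; the calibration is good to about 2 mm. A picture is of the moment at which its call begins: read the wrist's pose just before it. calibration takes no time and is no camera call; for the wrist camera it gives the pose at the moment of the call.
- manip.finish_job(): hands the job in; it is judged then, once.
The state is a dict: "time_s": time; "joints": joint angles; "joint_velocities": joint speeds; "tau": joint torques, N m; "tcp_pos": TCP position; "tcp_rot": TCP orientation; "force": force on the tool from outside, world axes, zero at the start; "wrist_torque": the same for the moment, N m; "gripper_width": opening from 0.0 (shut) to 1.0 (fully open); "grip_force": force on a finger pad.
Only numpy, scipy, OpenCV 4.12 (cv2) and the standard library are available. Lean on these libraries where they do the work, as an engineer would, in place of code of your own. Each camera call takes 0.05 s, during which the arm holds its last target. There are 200 camera calls.

## Working session

There is one attempt and no reset: what is moved stays moved. The work goes in short steps, Python scripts to look and compute and a shell command to move; the robot and the scene stay as the last step left them, time stands still between calls to the robot, and variables do not carry over. Pictures are saved under pics/ and viewed, at most 10 in all, crops included, and the job is handed in when it is done.

```bash
mkdir -p pics; ls; python3 - <<'E'
from plant import telemetry, viewer
import cv2,numpy as np
for n in ["top","side"]:
    c=viewer.calibration(n); p,d=viewer.camera(n)
    cv2.imwrite(f"pics/{n}0.png",p[:,:,::-1]); np.savez(f"{n}0.npz",p=p,d=d,**c)
    print(n,np.round(c["mtx"],1).tolist(),np.round(c["extrinsics"],3).tolist())
s=telemetry.state();print(s["time_s"],s["tcp_pos"],np.round(s["tcp_rot"],3),s["force"],s["gripper_width"])
E
```

```text
pics
top [[459.8, 0.0, 326.7], [0.0, 459.8, 210.8], [0.0, 0.0, 1.0]] [[-0.115, -0.966, 0.23, 345.895], [-0.993, 0.113, -0.021, 38.921], [-0.006, -0.231, -0.973, 960.192], [0.0, 0.0, 0.0, 1.0]]
side [[504.7, 0.0, 328.7], [0.0, 504.7, 196.0], [0.0, 0.0, 1.0]] [[-0.994, -0.065, 0.093, 426.036], [-0.113, 0.636, -0.763, 991.207], [-0.01, -0.769, -0.639, 859.999], [0.0, 0.0, 0.0, 1.0]]
0.1 [171.89546136 600.5282853  204.88689533] [[-0.961  0.275 -0.   ]
 [ 0.275  0.961 -0.001]
 [-0.    -0.001 -1.   ]] [-0.37283403 -0.40011838  0.17771934] 1.0011765476886463
```

View pics/top0.png

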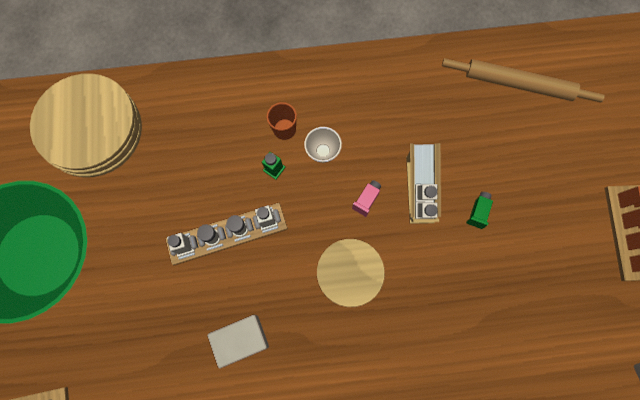

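View pics/side0.png

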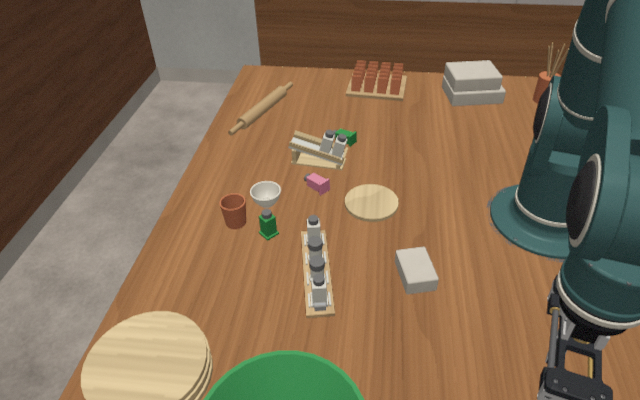

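The top view shows the strip from (168,250) to (285,215), with square jars in the outer clips at about (180,240) and (266,213) and round ones between them. The lane runs from (425,215) low to (425,145) high with its two jars at (428,210) and (428,190). The board is at (350,272), the bowl at (323,144), the cup at (282,120) and the mould at (238,342). The side view agrees.

```bash
cat > h.py <<'E'
import numpy as np,cv2
def world(d,K,E):
    v,u=np.mgrid[:d.shape[0],:d.shape[1]]
    P=np.stack([(u-K[0,2])/K[0,0]*d,(v-K[1,2])/K[1,1]*d,d],-1)
    return P@E[:3,:3].T+E[:3,3]
def plane(uv,z,K,E):
    uv=np.atleast_2d(uv).astype(float)
    r=np.c_[(uv-K[[0,1],[2,2]])/K[[0,1],[0,1]],np.ones(len(uv))]@E[:3,:3].T
    return E[:3,3]+r*((z-E[2,3])/r[:,2])[:,None]
E
python3 - <<'E'
import numpy as np,cv2
from h import *
f=np.load("top0.npz");p,d,K,E=f["p"],f["d"],f["mtx"],f["extrinsics"]
W=world(d,K,E);ok=d>0
print("bench z",np.median(W[300:320,300:320,2]))
def region(x0,y0,x1,y1,lo,hi):
    m=np.zeros(d.shape,bool);m[y0:y1,x0:x1]=1
    return m&ok&(W[...,2]>lo)&(W[...,2]<hi)
def rect(m,n):
    q=W[m][:,:2].astype(np.float32);r=cv2.minAreaRect(q);print(n,m.sum(),np.round(r[0],1),np.round(r[1],1),round(r[2],1),"z",np.median(W[m][:,2]).round(1))
rect(region(310,232,392,312,6,20),"board");rect(region(160,200,292,270,7,17),"strip")
rect(region(200,310,275,372,30,50),"mould");rect(region(262,98,300,140,50,90),"cup");rect(region(300,122,345,165,35,60),"bowl")
rect(region(350,175,385,220,8,60),"pink");rect(region(465,185,497,232,8,60),"green");rect(region(258,148,290,182,10,90),"green upright")
rect(region(400,135,445,226,10,110),"lane all")
hsv=cv2.cvtColor(p,cv2.COLOR_RGB2HSV)
for n,(x0,y0,x1,y1) in dict(strip=(160,200,292,270),lane=(400,135,445,226)).items():
    g=np.zeros(d.shape,np.uint8);g[y0:y1,x0:x1]=255
    g&=cv2.inRange(hsv,(0,0,60),(180,60,140))
    k,l,s,c=cv2.connectedComponentsWithStats(g)
    for i in range(1,k):
        if s[i,4]>15:
            m=(l==i)&ok;print(n,s[i],c[i].round(1),"z",np.percentile(W[m][:,2],[10,50,90]).round(),"xyz",np.median(W[m],0).round(1))
im=np.hstack([cv2.resize(p[130:235,395:460],None,fx=5,fy=5,interpolation=2),cv2.resize(p[195:270,160:295],None,fx=3.3,fy=7,interpolation=2)])[:, :800,::-1] 
cv2.imwrite("pics/crop1.png",im)
E
```

```text
bench z 0.3638280460248211
board 3613 [436.1 -15.6] [138.8 137.7] 82.7 z 12.4
strip 1351 [547.6 233.9] [ 61.1 249.6] 11.5 z 12.3
mould 1933 [328.2 221.9] [ 70.1 100.1] 16.0 z 40.2
cup 374 [770.9  90.7] [62.2 62.9] 26.1 z 66.0
bowl 317 [708.3  12.2] [76.7 77.7] 84.3 z 43.8
pink 513 [589.3 -72.3] [36.  73.6] 49.5 z 31.2
green 575 [ 536.2 -303.8] [36.4 74. ] 62.6 z 30.9
green upright 338 [678.6 121.6] [32.5 31.4] 47.5 z 57.5
lane all 2385 [ 597.5 -186.9] [ 62.2 162. ] 83.8 z 56.5
strip [253 207  28  22 317] [265.9 217.4] z [26. 45. 85.] xyz [560.  142.6  45. ]
strip [225 215  18  22 254] [233.4 224.6] z [30. 70. 72.] xyz [550.6 206.8  69.8]
strip [235 218  19  17 110] [245.9 226.9] z [22. 29. 36.] xyz [549.9 187.3  28.7]
strip [197 225  29  21 369] [208.9 234.2] z [26. 69. 71.] xyz [538.7 258.8  68.7]
strip [171 233  26  22 234] [185.3 245.2] z [26. 36. 63.] xyz [522.6 308.1  36.5]
strip [168 235  12  12 109] [173.2 240.4] z [82. 84. 86.] xyz [528.5 321.9  83.8]
lane [417 185  11  15  65] [419.9 193.1] z [57. 70. 87.] xyz [ 569.8 -169.1   70.3]
lane [424 186  13  12 119] [430.4 191.4] z [103. 107. 109.] xyz [ 562.4 -182.5  107.2]
lane [415 194   1  24  24] [415.  205.5] z [30. 35. 39.] xyz [ 553.9 -163.7   35.3]
lane [418 203   9  16  65] [419.9 210.6] z [36. 60. 79.] xyz [ 536.9 -165.5   60.5]
lane [425 205  13  11 117] [430.8 210.1] z [ 95.  98. 101.] xyz [ 528.3 -179.3   98.2]
```

View pics/crop1.png

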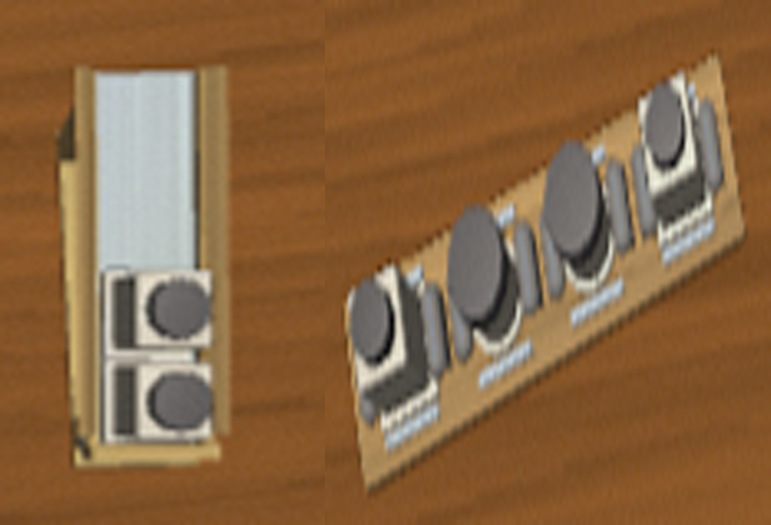

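Everything measures as specified: board top at z=12, strip 61x250 mm, caps at 84 and 98 mm. The strip is at (547.6, 233.9) with yaw 11.5°, and the square jars are in the ±90 clips. The lane is at (528.5, -179.3) with yaw about -6°. Next I'll write a helper that works out the shifts.

```bash
cat > t.py <<'E'
import sys,numpy as np
from scipy.spatial.transform import Rotation as R
from plant import telemetry
Lo=np.array([528.5,-179.3,0]);Ly=-6.0;So=np.array([547.6,233.9,0]);Sy=11.5
def lane(x,h):  # TCP pose for a jar with origin at lane x, TCP h above its underside, along the floor's normal
    n=np.array([-np.sin(np.radians(14)),0,np.cos(np.radians(14))])
    q=R.from_euler('z',Ly,degrees=True)
    return Lo+q.apply(np.array([x,0,24+.249*x])+h*n), q*R.from_euler('y',-14,degrees=True)*D
D=R.from_matrix(np.array([[-1,0,0],[0,1,0],[0,0,-1.]]))
def up(x,y,z,yaw): return np.array([x,y,z]), R.from_euler('z',yaw,degrees=True)*D   # yaw of tool y minus 90
def strip(y,h):
    return So+R.from_euler('z',Sy,degrees=True).apply([0,y,12+h]), R.from_euler('z',Sy-90,degrees=True)*D
def delta(*targets):
    s=telemetry.state();p=s["tcp_pos"];r=R.from_matrix(s["tcp_rot"])
    print("t %.2f"%s["time_s"],"tcp",p.round(1),"F",np.round(s["force"],1),"w %.3f g %.1f"%(s["gripper_width"],s["grip_force"]))
    for P,Q in targets:
        print("to",P.round(1),"shift/100",((P-p)/100).round(3),"rv/90",((Q*r.inv()).as_rotvec(degrees=True)/90).round(3))
E
python3 -c "
from t import *
delta(lane(17,104),lane(17,24),up(436,-15.6,36,-6),strip(90,24))"
python3 -m inch '[{"ty":-1,"tx":0.4},{"ty":-1,"tx":0.4},{"ty":-1,"tx":0.4}]'
python3 -c "
from t import *
delta(lane(17,104))"
```

```text
t 0.10 tcp [171.9 600.5 204.9] F [-0.4 -0.4  0.2] w 1.001 g 0.0
to [ 520.4 -178.4  129.1] shift/100 [ 3.485 -7.79  -0.757] rv/90 [-0.029 -0.153  0.11 ]
to [ 539.6 -180.5   51.5] shift/100 [ 3.677 -7.81  -1.534] rv/90 [-0.029 -0.153  0.11 ]
to [436.  -15.6  36. ] shift/100 [ 2.641 -6.161 -1.689] rv/90 [ 0.001 -0.     0.111]
to [529.7 322.1  36. ] shift/100 [ 3.578 -2.784 -1.689] rv/90 [ 0.001 -0.001 -0.695]
t 0.10 tcp [171.9 600.5 204.9] F [-0.4 -0.4  0.2] w 1.001 g 0.0
to [ 520.4 -178.4  129.1] shift/100 [ 3.485 -7.79  -0.757] rv/90 [-0.029 -0.153  0.11 ]invalid input
```

```bash
python3 -m inch '[{"tx":0.5,"ty":-1,"tz":0,"wx":0,"wy":0,"wz":0,"hand":1},{"tx":0.5,"ty":-1,"tz":0,"wx":0,"wy":0,"wz":0,"hand":1},{"tx":0.5,"ty":-1,"tz":0,"wx":0,"wy":0,"wz":0,"hand":1}]' 30
python3 -c "
from t import *
delta(lane(17,104))"
```

```text
time_s: 0.4
tcp_pos: [224.8, 496.7, 205.3]
tcp_rot: [[-0.96, 0.279, 0.001], [0.279, 0.96, -0.002], [-0.001, -0.001, -1.0]]
force: [0.6, 0.7, 0.8]
gripper_width: 0.999
grip_force: 0.0
t 0.40 tcp [224.8 496.7 205.3] F [0.6 0.7 0.8] w 0.999 g 0.0
to [ 520.4 -178.4  129.1] shift/100 [ 2.956 -6.751 -0.761] rv/90 [-0.029 -0.152  0.113]
```

```bash
for i in 1 2 3 4 5; do python3 -m inch '[{"tx":0.44,"ty":-1,"tz":0,"wx":0,"wy":0,"wz":0,"hand":0.65},{"tx":0.44,"ty":-1,"tz":0,"wx":0,"wy":0,"wz":0,"hand":0.65},{"tx":0.44,"ty":-1,"tz":0,"wx":0,"wy":0,"wz":0,"hand":0.65}]' >/dev/null; done
python3 -m inch '[{"tx":0.38,"ty":-0.88,"tz":0,"wx":-0.029,"wy":-0.152,"wz":0.113,"hand":0.65},{"tx":0.38,"ty":-0.88,"tz":0,"wx":-0.029,"wy":-0.152,"wz":0.113,"hand":0.65},{"tx":0.38,"ty":-0.88,"tz":0,"wx":-0.029,"wy":-0.152,"wz":0.113,"hand":0.65}]'
python3 -m inch '[{"tx":0.38,"ty":-0.87,"tz":-0.76,"wx":0,"wy":0,"wz":0,"hand":0.65},{"tx":0.38,"ty":-0.87,"tz":-0.76,"wx":0,"wy":0,"wz":0,"hand":0.65},{"tx":0.38,"ty":-0.87,"tz":-0.76,"wx":0,"wy":0,"wz":0,"hand":0.65},{"tx":0.38,"ty":-0.87,"tz":-0.76,"wx":0,"wy":0,"wz":0,"hand":0.65}]'
python3 - <<'E'
from t import *
delta(lane(17,104),lane(17,24))
from plant import viewer
import cv2
c=viewer.calibration("wrist");p,d=viewer.camera("wrist")
np.savez("w1.npz",p=p,d=d,**c);cv2.imwrite("pics/w1.png",p[:,:,::-1])
E
```

```text
time_s: 2.2
tcp_pos: [479.9, -90.4, 205.4]
tcp_rot: [[-0.965, 0.1, 0.243], [0.097, 0.995, -0.025], [-0.245, -0.001, -0.97]]
force: [-0.3, 1.4, -0.6]
gripper_width: 0.654
grip_force: 0.0
time_s: 2.6
tcp_pos: [517.9, -174.7, 127.0]
tcp_rot: [[-0.967, 0.102, 0.235], [0.099, 0.995, -0.024], [-0.236, -0.0, -0.972]]
force: [-0.5, 0.3, 0.8]
gripper_width: 0.653
grip_force: 0.0
t 2.60 tcp [ 517.9 -174.7  127. ] F [-0.5  0.3  0.8] w 0.653 g 0.0
to [ 520.4 -178.4  129.1] shift/100 [ 0.025 -0.037  0.022] rv/90 [-0.    -0.004 -0.002]
to [ 539.6 -180.5   51.5] shift/100 [ 0.218 -0.058 -0.754] rv/90 [-0.    -0.004 -0.002]
```

View pics/w1.png

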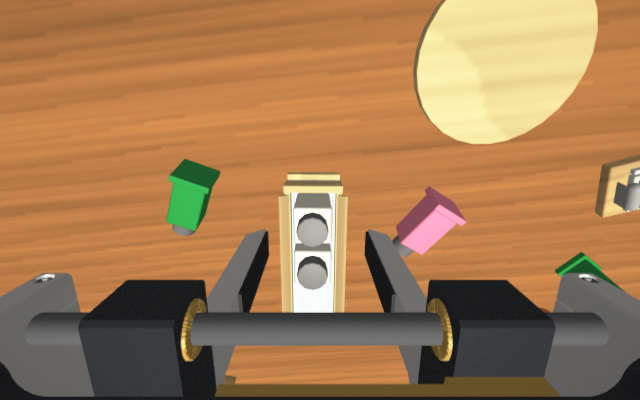

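The wrist view shows the lane's jars at (312,229) and (312,272) and the finger tips centred at about x=317. That matches the computed 3.7 mm shift in -y. I'll centre, descend and grip.

```bash
python3 -m inch '[{"tx":0.025,"ty":-0.037,"tz":0.02,"wx":0,"wy":-0.004,"wz":0,"hand":0.65},{"tx":0.025,"ty":-0.037,"tz":0.02,"wx":0,"wy":-0.004,"wz":0,"hand":0.65},{"tx":0.12,"ty":-0.048,"tz":-0.37,"wx":0,"wy":-0.004,"wz":0,"hand":0.65},{"tx":0.218,"ty":-0.058,"tz":-0.754,"wx":0,"wy":-0.004,"wz":0,"hand":0.65},{"tx":0.218,"ty":-0.058,"tz":-0.754,"wx":0,"wy":-0.004,"wz":0,"hand":0.65},{"tx":0.218,"ty":-0.058,"tz":-0.754,"wx":0,"wy":-0.004,"wz":0,"hand":0.65}]'
python3 -c "
from t import *
delta(lane(17,24))"
```

```text
time_s: 3.25
tcp_pos: [539.7, -179.8, 54.9]
tcp_rot: [[-0.964, 0.1, 0.245], [0.097, 0.995, -0.024], [-0.246, 0.001, -0.969]]
force: [0.2, -0.9, 0.9]
gripper_width: 0.646
grip_force: 0.0
t 3.25 tcp [ 539.7 -179.8   54.9] F [ 0.2 -0.9  0.9] w 0.646 g 0.0
to [ 539.6 -180.5   51.5] shift/100 [-0.001 -0.007 -0.034] rv/90 [-0.     0.003 -0.003]
```

```bash
python3 -m inch '[{"tx":0,"ty":-0.007,"tz":-0.025,"wx":0,"wy":0,"wz":0,"hand":0.65},{"tx":0,"ty":-0.007,"tz":-0.025,"wx":0,"wy":0,"wz":0,"hand":0.2},{"tx":0,"ty":-0.007,"tz":-0.025,"wx":0,"wy":0,"wz":0,"hand":0.2},{"tx":0,"ty":-0.007,"tz":-0.025,"wx":0,"wy":0,"wz":0,"hand":0.2},{"tx":0,"ty":-0.007,"tz":-0.025,"wx":0,"wy":0,"wz":0,"hand":0.2},{"tx":0,"ty":-0.007,"tz":-0.025,"wx":0,"wy":0,"wz":0,"hand":0.2},{"tx":0,"ty":-0.007,"tz":-0.025,"wx":0,"wy":0,"wz":0,"hand":0.2}]' 30
python3 -c "
from t import *
delta(lane(17,24),lane(17,84))"
```

```text
time_s: 3.95
tcp_pos: [539.9, -180.6, 51.8]
tcp_rot: [[-0.964, 0.1, 0.246], [0.097, 0.995, -0.024], [-0.247, 0.001, -0.969]]
force: [-3.0, 2.0, 7.4]
gripper_width: 0.316
grip_force: 30.0
t 3.95 tcp [ 539.9 -180.6   51.8] F [-3.   2.   7.4] w 0.316 g 30.0
to [ 539.6 -180.5   51.5] shift/100 [-0.003  0.002 -0.003] rv/90 [-0.     0.003 -0.003]
to [ 525.2 -179.   109.7] shift/100 [-0.147  0.017  0.579] rv/90 [-0.     0.003 -0.003]
```

```bash
python3 -m inch '[{"tx":-0.036,"ty":0.004,"tz":0.145,"wx":0,"wy":0,"wz":0,"hand":0.2},{"tx":-0.073,"ty":0.008,"tz":0.29,"wx":0,"wy":0,"wz":0,"hand":0.2},{"tx":-0.11,"ty":0.012,"tz":0.435,"wx":0,"wy":0,"wz":0,"hand":0.2},{"tx":-0.147,"ty":0.016,"tz":0.58,"wx":0,"wy":0,"wz":0,"hand":0.2},{"tx":-0.22,"ty":0.02,"tz":0.88,"wx":0,"wy":0,"wz":0,"hand":0.2},{"tx":-0.22,"ty":0.02,"tz":0.88,"wx":0,"wy":0,"wz":0,"hand":0.2}]'
python3 -c "
from t import *
delta(up(436,-15.6,60,-6),up(436,-15.6,36,-6))"
```

```text
time_s: 4.55
tcp_pos: [518.2, -179.3, 142.8]
tcp_rot: [[-0.963, 0.101, 0.249], [0.098, 0.995, -0.024], [-0.25, 0.001, -0.968]]
force: [-0.6, 0.1, -1.5]
gripper_width: 0.319
grip_force: 30.0
t 4.55 tcp [ 518.2 -179.3  142.8] F [-0.6  0.1 -1.5] w 0.319 g 30.0
to [436.  -15.6  60. ] shift/100 [-0.822  1.637 -0.828] rv/90 [ 0.016  0.16  -0.002]
to [436.  -15.6  36. ] shift/100 [-0.822  1.637 -1.068] rv/90 [ 0.016  0.16  -0.002]
```

```bash
python3 -m inch '[{"tx":-0.4,"ty":0.8,"tz":0,"wx":0.016,"wy":0.16,"wz":0,"hand":0.2},{"tx":-0.4,"ty":0.8,"tz":0,"wx":0.016,"wy":0.16,"wz":0,"hand":0.2},{"tx":-0.4,"ty":0.8,"tz":0,"wx":0.016,"wy":0.16,"wz":0,"hand":0.2}]' >/dev/null
python3 -m inch '[{"tx":-0.42,"ty":0.84,"tz":-0.3,"wx":0,"wy":0,"wz":0,"hand":0.2},{"tx":-0.42,"ty":0.84,"tz":-0.3,"wx":0,"wy":0,"wz":0,"hand":0.2},{"tx":-0.42,"ty":0.84,"tz":-0.8,"wx":0,"wy":0,"wz":0,"hand":0.2},{"tx":-0.42,"ty":0.84,"tz":-0.8,"wx":0,"wy":0,"wz":0,"hand":0.2},{"tx":-0.42,"ty":0.84,"tz":-0.8,"wx":0,"wy":0,"wz":0,"hand":0.2}]'
python3 -c "
from t import *
delta(up(436,-15.6,37,-6))"
```

```text
time_s: 5.35
tcp_pos: [435.6, -16.1, 60.0]
tcp_rot: [[-0.995, 0.102, -0.005], [0.102, 0.995, -0.0], [0.005, -0.001, -1.0]]
force: [0.6, -0.6, -0.3]
gripper_width: 0.316
grip_force: 30.0
t 5.35 tcp [435.6 -16.1  60. ] F [ 0.6 -0.6 -0.3] w 0.316 g 30.0
to [436.  -15.6  37. ] shift/100 [ 0.004  0.005 -0.23 ] rv/90 [ 0.    -0.003 -0.001]
```

```bash
python3 -m inch '[{"tx":0,"ty":0,"tz":-0.12,"wx":0,"wy":-0.003,"wz":0,"hand":0.2},{"tx":0,"ty":0,"tz":-0.2,"wx":0,"wy":-0.003,"wz":0,"hand":0.2},{"tx":0,"ty":0,"tz":-0.23,"wx":0,"wy":-0.003,"wz":0,"hand":0.2},{"tx":0,"ty":0,"tz":-0.23,"wx":0,"wy":-0.003,"wz":0,"hand":0.2}]'
python3 -m inch '[{"tx":0,"ty":0,"tz":-0.008,"wx":0,"wy":0,"wz":0,"hand":0.2},{"tx":0,"ty":0,"tz":-0.012,"wx":0,"wy":0,"wz":0,"hand":0.2},{"tx":0,"ty":0,"tz":-0.012,"wx":0,"wy":0,"wz":0,"hand":0.2}]'
```

```text
time_s: 5.75
tcp_pos: [436.2, -15.2, 37.1]
tcp_rot: [[-0.995, 0.102, 0.002], [0.102, 0.995, 0.001], [-0.002, 0.001, -1.0]]
force: [0.8, -0.8, -1.4]
gripper_width: 0.321
grip_force: 30.0
time_s: 6.05
tcp_pos: [436.3, -14.9, 36.4]
tcp_rot: [[-0.995, 0.101, 0.002], [0.101, 0.995, 0.002], [-0.002, 0.002, -1.0]]
force: [-6.9, -1.0, 24.7]
gripper_width: 0.314
grip_force: 30.0
```

```bash
python3 -m inch '[{"tx":0,"ty":0,"tz":0.006,"wx":0,"wy":0,"wz":0,"hand":0.2},{"tx":0,"ty":0,"tz":0.006,"wx":0,"wy":0,"wz":0,"hand":0.65},{"tx":0,"ty":0,"tz":0.006,"wx":0,"wy":0,"wz":0,"hand":0.65},{"tx":0,"ty":0,"tz":0.006,"wx":0,"wy":0,"wz":0,"hand":0.65},{"tx":0,"ty":0,"tz":0.006,"wx":0,"wy":0,"wz":0,"hand":0.65},{"tx":0,"ty":0,"tz":0.4,"wx":0,"wy":0,"wz":0,"hand":0.65},{"tx":0,"ty":0,"tz":0.8,"wx":0,"wy":0,"wz":0,"hand":0.65},{"tx":0,"ty":0,"tz":1,"wx":0,"wy":0,"wz":0,"hand":0.65},{"tx":0,"ty":0,"tz":1,"wx":0,"wy":0,"wz":0,"hand":0.65}]'
python3 -c "
from t import *
delta(strip(-90,110))"
```

```text
time_s: 6.95
tcp_pos: [437.1, -14.4, 137.6]
tcp_rot: [[-0.995, 0.1, 0.005], [0.1, 0.995, 0.002], [-0.005, 0.003, -1.0]]
force: [0.7, 0.9, -0.2]
gripper_width: 0.65
grip_force: 0.0
t 6.95 tcp [437.1 -14.4 137.6] F [ 0.7  0.9 -0.2] w 0.650 g 0.0
to [565.5 145.7 122. ] shift/100 [ 1.284  1.601 -0.156] rv/90 [ 0.001  0.004 -0.808]
```

```bash
for i in 1 2; do python3 -m inch '[{"tx":0.642,"ty":0.8,"tz":0,"wx":0,"wy":0.002,"wz":-0.404,"hand":0.65},{"tx":0.642,"ty":0.8,"tz":0,"wx":0,"wy":0.002,"wz":-0.404,"hand":0.65},{"tx":0.642,"ty":0.8,"tz":0,"wx":0,"wy":0.002,"wz":-0.404,"hand":0.65},{"tx":0.642,"ty":0.8,"tz":0,"wx":0,"wy":0.002,"wz":-0.404,"hand":0.65},{"tx":0.642,"ty":0.8,"tz":0,"wx":0,"wy":0.002,"wz":-0.404,"hand":0.65}]'>/dev/null; done
python3 - <<'E'
from t import *
delta(strip(-90,110),strip(-90,24))
from plant import viewer
import cv2
p,d=viewer.camera("wrist");cv2.imwrite("pics/w2.png",p[:,:,::-1])
E
```

```text
t 7.95 tcp [563.9 145.3 134. ] F [-0.4 -0.7 -0. ] w 0.651 g 0.0
to [565.5 145.7 122. ] shift/100 [ 0.017  0.004 -0.12 ] rv/90 [-0.001 -0.003  0.002]
to [565.5 145.7  36. ] shift/100 [ 0.017  0.004 -0.98 ] rv/90 [-0.001 -0.003  0.002]
```

View pics/w2.png

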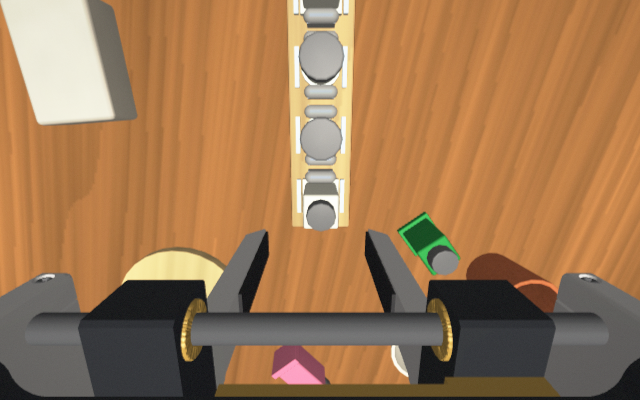

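The cap is at (320,214), about 3 px right of the finger centre, which agrees with the +1.7 mm x correction. The green look-alike at (440,250) is clear of the fingers. I'll descend and grip.

```bash
python3 -m inch '[{"tx":0.017,"ty":0.004,"tz":-0.1,"wx":0,"wy":-0.003,"wz":0.002,"hand":0.65},{"tx":0.017,"ty":0.004,"tz":-0.35,"wx":0,"wy":-0.003,"wz":0.002,"hand":0.65},{"tx":0.017,"ty":0.004,"tz":-0.65,"wx":0,"wy":-0.003,"wz":0.002,"hand":0.65},{"tx":0.017,"ty":0.004,"tz":-0.9,"wx":0,"wy":-0.003,"wz":0.002,"hand":0.65},{"tx":0.017,"ty":0.004,"tz":-0.97,"wx":0,"wy":-0.003,"wz":0.002,"hand":0.65},{"tx":0.017,"ty":0.004,"tz":-0.97,"wx":0,"wy":-0.003,"wz":0.002,"hand":0.65},{"tx":0.017,"ty":0.004,"tz":-0.97,"wx":0,"wy":-0.003,"wz":0.002,"hand":0.65}]'
python3 -m inch '[{"tx":0,"ty":0,"tz":0,"wx":0,"wy":0,"wz":0,"hand":0.2},{"tx":0,"ty":0,"tz":0,"wx":0,"wy":0,"wz":0,"hand":0.2},{"tx":0,"ty":0,"tz":0,"wx":0,"wy":0,"wz":0,"hand":0.2},{"tx":0,"ty":0,"tz":0,"wx":0,"wy":0,"wz":0,"hand":0.2},{"tx":0,"ty":0,"tz":0,"wx":0,"wy":0,"wz":0,"hand":0.2},{"tx":0,"ty":0,"tz":0,"wx":0,"wy":0,"wz":0,"hand":0.2}]' 45
python3 -c "
from t import *
delta(strip(-90,24))"
```

```text
time_s: 8.7
tcp_pos: [566.4, 145.6, 39.2]
tcp_rot: [[-0.203, 0.979, 0.002], [0.979, 0.203, 0.003], [0.002, 0.003, -1.0]]
force: [0.7, -0.6, -0.4]
gripper_width: 0.649
grip_force: 0.0
time_s: 9.3
tcp_pos: [566.1, 145.9, 38.5]
tcp_rot: [[-0.203, 0.979, 0.002], [0.979, 0.203, 0.003], [0.002, 0.002, -1.0]]
force: [0.6, 0.1, 3.6]
gripper_width: 0.316
grip_force: 45.0
t 9.30 tcp [566.1 145.9  38.5] F [0.6 0.1 3.6] w 0.316 g 45.0
to [565.5 145.7  36. ] shift/100 [-0.005 -0.002 -0.025] rv/90 [-0.002  0.001 -0.002]
```

```bash
python3 -m inch '[{"tx":0,"ty":0,"tz":0.02,"wx":0,"wy":0,"wz":0,"hand":0.2},{"tx":0,"ty":0,"tz":0.04,"wx":0,"wy":0,"wz":0,"hand":0.2},{"tx":0,"ty":0,"tz":0.06,"wx":0,"wy":0,"wz":0,"hand":0.2},{"tx":0,"ty":0,"tz":0.08,"wx":0,"wy":0,"wz":0,"hand":0.2},{"tx":0,"ty":0,"tz":0.12,"wx":0,"wy":0,"wz":0,"hand":0.2},{"tx":0,"ty":0,"tz":0.2,"wx":0,"wy":0,"wz":0,"hand":0.2},{"tx":0,"ty":0,"tz":0.5,"wx":0,"wy":0,"wz":0,"hand":0.2},{"tx":0,"ty":0,"tz":1,"wx":0,"wy":0,"wz":0,"hand":0.2},{"tx":0,"ty":0,"tz":1,"wx":0,"wy":0,"wz":0,"hand":0.2},{"tx":0,"ty":0,"tz":1,"wx":0,"wy":0,"wz":0,"hand":0.2}]'
python3 - <<'E'
from t import *
delta(lane(115,27+70),lane(115,27))
from plant import viewer
import cv2
p,d=viewer.camera("side");cv2.imwrite("pics/s2.png",cv2.resize(p[60:320,200:460],None,fx=2.2,fy=2.2)[:,:,::-1])
E
```

```text
time_s: 10.3
tcp_pos: [566.4, 146.1, 139.6]
tcp_rot: [[-0.203, 0.979, 0.003], [0.979, 0.203, 0.004], [0.003, 0.004, -1.0]]
force: [-0.8, 0.3, -2.0]
gripper_width: 0.312
grip_force: 45.0
t 10.30 tcp [566.4 146.1 139.6] F [-0.8  0.3 -2. ] w 0.312 g 45.0
to [ 619.5 -188.9  146.8] shift/100 [ 0.531 -3.35   0.072] rv/90 [-0.115 -0.123  0.799]
to [ 636.4 -190.6   78.8] shift/100 [ 0.7   -3.367 -0.607] rv/90 [-0.115 -0.123  0.799]
```

View pics/s2.png

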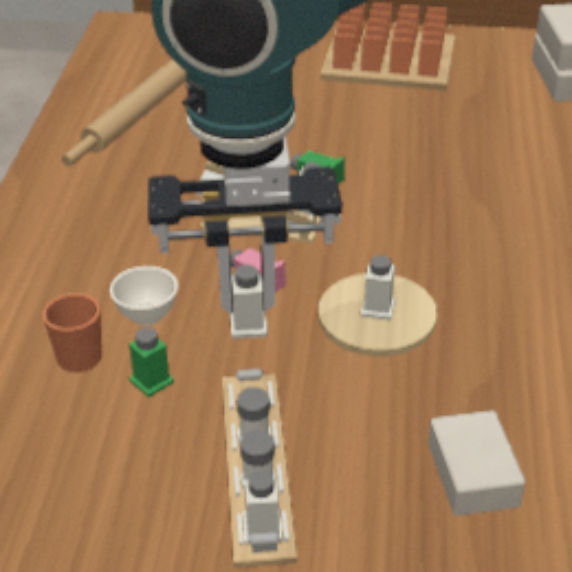

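The oldest jar stands on the board at about (380,290). The new jar hangs straight in the fingers at (248,305), and the round jars are still clipped. Now to the lane.

```bash
for i in 1 2 3 4; do python3 -m inch '[{"tx":0.133,"ty":-0.838,"tz":0.03,"wx":-0.029,"wy":-0.031,"wz":0.2,"hand":0.2},{"tx":0.133,"ty":-0.838,"tz":0.03,"wx":-0.029,"wy":-0.031,"wz":0.2,"hand":0.2},{"tx":0.133,"ty":-0.838,"tz":0.03,"wx":-0.029,"wy":-0.031,"wz":0.2,"hand":0.2}]' >/dev/null; done
python3 - <<'E'
from t import *
delta(lane(115,27+70),lane(115,27+20),lane(115,28))
from plant import viewer
import cv2
p,d=viewer.camera("wrist");cv2.imwrite("pics/w3.png",p[:,:,::-1])
E
```

```text
t 11.55 tcp [ 618.4 -193.7  149.7] F [-0.4  0.3  0. ] w 0.315 g 45.0
to [ 619.5 -188.9  146.8] shift/100 [ 0.012  0.048 -0.03 ] rv/90 [ 0.003  0.001 -0.   ]
to [ 631.6 -190.1   98.2] shift/100 [ 0.132  0.035 -0.515] rv/90 [ 0.003  0.001 -0.   ]
to [ 636.1 -190.6   79.8] shift/100 [ 0.178  0.031 -0.699] rv/90 [ 0.003  0.001 -0.   ]
```

View pics/w3.png

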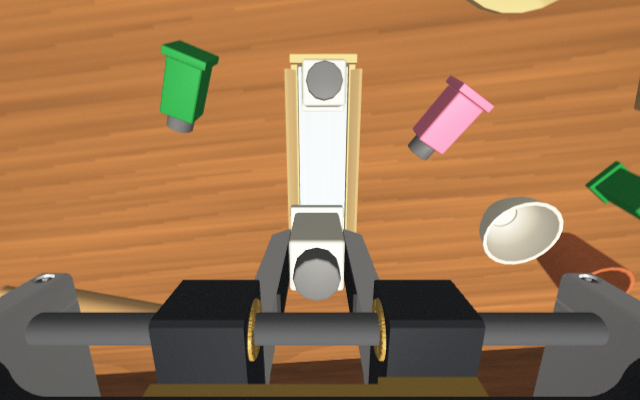

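The second jar has slid down to the stop at (324,80). The held jar at x≈317 sits left of the lane middle (≈323), consistent with the +4.8 mm y correction. I'll centre it and lower it.

```bash
python3 -m inch '[{"tx":0.012,"ty":0.045,"tz":-0.03,"wx":0.003,"wy":0.001,"wz":0,"hand":0.2},{"tx":0.06,"ty":0.04,"tz":-0.2,"wx":0.003,"wy":0.001,"wz":0,"hand":0.2},{"tx":0.132,"ty":0.035,"tz":-0.515,"wx":0.003,"wy":0.001,"wz":0,"hand":0.2},{"tx":0.132,"ty":0.035,"tz":-0.515,"wx":0.003,"wy":0.001,"wz":0,"hand":0.2},{"tx":0.132,"ty":0.035,"tz":-0.515,"wx":0.003,"wy":0.001,"wz":0,"hand":0.2}]'
python3 - <<'E'
from t import *
delta(lane(115,28))
E
```

```text
time_s: 12.1
tcp_pos: [632.0, -184.5, 97.4]
tcp_rot: [[-0.966, 0.103, 0.239], [0.1, 0.995, -0.022], [-0.24, 0.002, -0.971]]
force: [0.3, -0.1, -0.9]
gripper_width: 0.32
grip_force: 45.0
t 12.10 tcp [ 632.  -184.5   97.4] F [ 0.3 -0.1 -0.9] w 0.320 g 45.0
to [ 636.1 -190.6   79.8] shift/100 [ 0.041 -0.061 -0.176] rv/90 [-0.002 -0.001 -0.001]
```

```bash
python3 -m inch '[{"tx":0.0,"ty":-0.055,"tz":0,"wx":0,"wy":0,"wz":0,"hand":0.2},{"tx":0.01,"ty":-0.055,"tz":-0.04,"wx":0,"wy":0,"wz":0,"hand":0.2},{"tx":0.01,"ty":-0.055,"tz":-0.04,"wx":0,"wy":0,"wz":0,"hand":0.2}]'
python3 - <<'E'
from t import *
delta(lane(115,28))
E
```

```text
time_s: 12.4
tcp_pos: [633.4, -191.4, 94.9]
tcp_rot: [[-0.965, 0.103, 0.242], [0.101, 0.995, -0.023], [-0.243, 0.002, -0.97]]
force: [-1.1, -1.1, -0.9]
gripper_width: 0.317
grip_force: 45.0
t 12.40 tcp [ 633.4 -191.4   94.9] F [-1.1 -1.1 -0.9] w 0.317 g 45.0
to [ 636.1 -190.6   79.8] shift/100 [ 0.027  0.008 -0.151] rv/90 [-0.001  0.001 -0.001]
```

```bash
python3 -m inch '[{"tx":0.013,"ty":0.006,"tz":-0.05,"wx":0,"wy":0,"wz":0,"hand":0.2},{"tx":0.02,"ty":0.006,"tz":-0.09,"wx":0,"wy":0,"wz":0,"hand":0.2},{"tx":0.027,"ty":0.006,"tz":-0.12,"wx":0,"wy":0,"wz":0,"hand":0.2},{"tx":0.027,"ty":0.006,"tz":-0.14,"wx":0,"wy":0,"wz":0,"hand":0.2},{"tx":0.027,"ty":0.006,"tz":-0.14,"wx":0,"wy":0,"wz":0,"hand":0.2}]'
```

```text
time_s: 12.9
tcp_pos: [635.8, -190.9, 80.5]
tcp_rot: [[-0.965, 0.103, 0.241], [0.1, 0.995, -0.023], [-0.242, 0.002, -0.97]]
force: [0.7, -0.7, -1.5]
gripper_width: 0.315
grip_force: 45.0
```

Not in contact yet. I'll lower it in 1 mm steps.

```bash
for i in 1 2 3; do python3 -m inch '[{"tx":0.003,"ty":0,"tz":-0.01,"wx":0,"wy":0,"wz":0,"hand":0.2},{"tx":0.003,"ty":0,"tz":-0.01,"wx":0,"wy":0,"wz":0,"hand":0.2}]' | egrep 'tcp_pos|force'; done
```

```text
tcp_pos: [636.3, -190.9, 79.9]
force: [0.2, 0.4, -1.5]
grip_force: 45.0
tcp_pos: [636.6, -190.8, 78.8]
force: [0.4, -0.2, -1.3]
grip_force: 45.0
tcp_pos: [637.3, -191.1, 78.4]
force: [-1.6, 1.6, 4.9]
grip_force: 45.0
```

```bash
python3 -m inch '[{"tx":0,"ty":0,"tz":0,"wx":0,"wy":0,"wz":0,"hand":0.6},{"tx":0,"ty":0,"tz":0,"wx":0,"wy":0,"wz":0,"hand":0.6},{"tx":0,"ty":0,"tz":0,"wx":0,"wy":0,"wz":0,"hand":0.6},{"tx":0,"ty":0,"tz":0,"wx":0,"wy":0,"wz":0,"hand":0.6},{"tx":0,"ty":0,"tz":0,"wx":0,"wy":0,"wz":0,"hand":0.6},{"tx":0,"ty":0,"tz":0,"wx":0,"wy":0,"wz":0,"hand":0.6},{"tx":0,"ty":0,"tz":0,"wx":0,"wy":0,"wz":0,"hand":0.6},{"tx":0,"ty":0,"tz":0,"wx":0,"wy":0,"wz":0,"hand":0.6}]'
python3 -m inch '[{"tx":-0.06,"ty":0.006,"tz":0.24,"wx":0,"wy":0,"wz":0,"hand":0.6},{"tx":-0.12,"ty":0.012,"tz":0.48,"wx":0,"wy":0,"wz":0,"hand":0.6},{"tx":-0.22,"ty":0.02,"tz":0.9,"wx":0,"wy":0,"wz":0,"hand":0.6},{"tx":-0.22,"ty":0.02,"tz":0.9,"wx":0,"wy":0,"wz":0,"hand":0.6}]' >/dev/null
python3 - <<'E'
from t import *
delta(strip(90,110))
from plant import viewer
import cv2
p,d=viewer.camera("wrist");cv2.imwrite("pics/w4.png",p[:,:,::-1])
E
```

```text
time_s: 14.3
tcp_pos: [636.9, -190.8, 77.8]
tcp_rot: [[-0.965, 0.103, 0.242], [0.1, 0.995, -0.023], [-0.243, 0.002, -0.97]]
force: [-0.4, 0.2, -0.4]
gripper_width: 0.6
grip_force: 0.0
t 14.70 tcp [ 616.1 -190.   172.9] F [ 0.2  0.2 -0.6] w 0.598 g 0.0
to [529.7 322.1 122. ] shift/100 [-0.865  5.121 -0.509] rv/90 [ 0.114  0.128 -0.801]
```

View pics/w4.png

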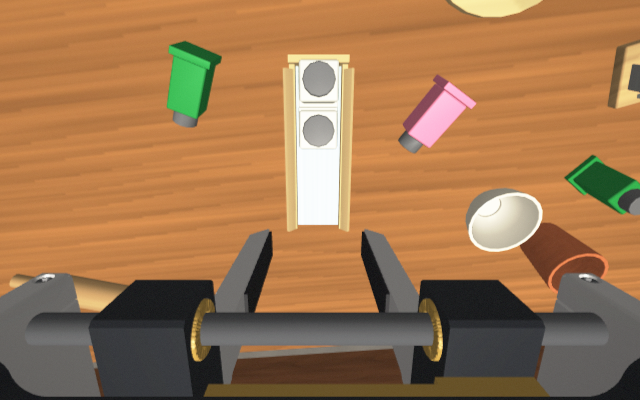

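The new jar at (318,130) stands in the queue behind the first at (318,78). Now the second one, at clip y=+90.

```bash
for i in 1 2 3 4 5 6; do python3 -m inch '[{"tx":-0.144,"ty":0.853,"tz":-0.06,"wx":0.019,"wy":0.0213,"wz":-0.1335,"hand":0.65},{"tx":-0.144,"ty":0.853,"tz":-0.06,"wx":0.019,"wy":0.0213,"wz":-0.1335,"hand":0.65},{"tx":-0.144,"ty":0.853,"tz":-0.06,"wx":0.019,"wy":0.0213,"wz":-0.1335,"hand":0.65}]' >/dev/null; done
python3 -m inch '[{"tx":0,"ty":0,"tz":0,"wx":0,"wy":0,"wz":0,"hand":0.65},{"tx":0,"ty":0,"tz":0,"wx":0,"wy":0,"wz":0,"hand":0.65}]' >/dev/null
python3 - <<'E'
from t import *
delta(strip(90,110),strip(90,26))
E
```

```text
t 16.75 tcp [529.2 320.9 131.8] F [ 0.1 -0.3  0. ] w 0.650 g 0.0
to [529.7 322.1 122. ] shift/100 [ 0.005  0.011 -0.098] rv/90 [-0.004 -0.001 -0.001]
to [529.7 322.1  38. ] shift/100 [ 0.005  0.011 -0.938] rv/90 [-0.004 -0.001 -0.001]
```

```bash
python3 -m inch '[{"tx":0.003,"ty":0.009,"tz":-0.1,"wx":-0.004,"wy":0,"wz":0,"hand":0.65},{"tx":0.003,"ty":0.009,"tz":-0.35,"wx":-0.004,"wy":0,"wz":0,"hand":0.65},{"tx":0.003,"ty":0.009,"tz":-0.65,"wx":-0.004,"wy":0,"wz":0,"hand":0.65},{"tx":0.003,"ty":0.009,"tz":-0.88,"wx":-0.004,"wy":0,"wz":0,"hand":0.65},{"tx":0.003,"ty":0.009,"tz":-0.935,"wx":-0.004,"wy":0,"wz":0,"hand":0.65},{"tx":0.003,"ty":0.009,"tz":-0.935,"wx":-0.004,"wy":0,"wz":0,"hand":0.65},{"tx":0.003,"ty":0.009,"tz":-0.935,"wx":-0.004,"wy":0,"wz":0,"hand":0.65}]'
python3 -m inch '[{"tx":0,"ty":0,"tz":0,"wx":0,"wy":0,"wz":0,"hand":0.2},{"tx":0,"ty":0,"tz":0,"wx":0,"wy":0,"wz":0,"hand":0.2},{"tx":0,"ty":0,"tz":0,"wx":0,"wy":0,"wz":0,"hand":0.2},{"tx":0,"ty":0,"tz":0,"wx":0,"wy":0,"wz":0,"hand":0.2},{"tx":0,"ty":0,"tz":0,"wx":0,"wy":0,"wz":0,"hand":0.2},{"tx":0,"ty":0,"tz":0,"wx":0,"wy":0,"wz":0,"hand":0.2}]' 45
```

```text
time_s: 17.45
tcp_pos: [529.5, 323.7, 39.3]
tcp_rot: [[-0.2, 0.98, -0.0], [0.98, 0.2, 0.001], [0.001, -0.0, -1.0]]
force: [0.1, 0.6, -0.8]
gripper_width: 0.655
grip_force: 0.0
time_s: 18.05
tcp_pos: [529.3, 324.0, 38.6]
tcp_rot: [[-0.201, 0.98, -0.0], [0.98, 0.201, 0.0], [0.0, -0.0, -1.0]]
force: [3.7, 0.2, 1.1]
gripper_width: 0.316
grip_force: 44.9
```

```bash
python3 -m inch '[{"tx":0,"ty":0,"tz":0.02,"wx":0,"wy":0,"wz":0,"hand":0.2},{"tx":0,"ty":0,"tz":0.04,"wx":0,"wy":0,"wz":0,"hand":0.2},{"tx":0,"ty":0,"tz":0.06,"wx":0,"wy":0,"wz":0,"hand":0.2},{"tx":0,"ty":0,"tz":0.08,"wx":0,"wy":0,"wz":0,"hand":0.2},{"tx":0,"ty":0,"tz":0.12,"wx":0,"wy":0,"wz":0,"hand":0.2},{"tx":0,"ty":0,"tz":0.2,"wx":0,"wy":0,"wz":0,"hand":0.2},{"tx":0,"ty":0,"tz":0.5,"wx":0,"wy":0,"wz":0,"hand":0.2},{"tx":0,"ty":0,"tz":1,"wx":0,"wy":0,"wz":0,"hand":0.2},{"tx":0,"ty":0,"tz":1,"wx":0,"wy":0,"wz":0,"hand":0.2},{"tx":0,"ty":0,"tz":1,"wx":0,"wy":0,"wz":0,"hand":0.2}]'
python3 -c "
from t import *
delta(lane(120,27+70))"
```

```text
time_s: 19.05
tcp_pos: [529.1, 324.2, 139.6]
tcp_rot: [[-0.201, 0.98, 0.0], [0.98, 0.201, 0.002], [0.002, 0.0, -1.0]]
force: [0.9, 0.4, -0.9]
gripper_width: 0.318
grip_force: 44.9
t 19.05 tcp [529.1 324.2 139.6] F [ 0.9  0.4 -0.9] w 0.318 g 44.9
to [ 624.5 -189.4  148. ] shift/100 [ 0.954 -5.136  0.084] rv/90 [-0.113 -0.124  0.8  ]
```

```bash
for i in 1 2 3 4 5 6; do python3 -m inch '[{"tx":0.159,"ty":-0.856,"tz":0.03,"wx":-0.0188,"wy":-0.0207,"wz":0.1333,"hand":0.2},{"tx":0.159,"ty":-0.856,"tz":0.03,"wx":-0.0188,"wy":-0.0207,"wz":0.1333,"hand":0.2},{"tx":0.159,"ty":-0.856,"tz":0.03,"wx":-0.0188,"wy":-0.0207,"wz":0.1333,"hand":0.2}]' >/dev/null; done
python3 -m inch '[{"tx":0,"ty":0,"tz":0,"wx":0,"wy":0,"wz":0,"hand":0.2},{"tx":0,"ty":0,"tz":0,"wx":0,"wy":0,"wz":0,"hand":0.2}]' >/dev/null
python3 - <<'E'
from t import *
delta(lane(115,27+70),lane(115,27+20))
from plant import viewer
import cv2
p,d=viewer.camera("wrist");cv2.imwrite("pics/w5.png",p[:,:,::-1])
E
```

```text
t 21.05 tcp [ 624.4 -187.8  155.6] F [ 0.3  1.  -1.1] w 0.314 g 44.9
to [ 619.5 -188.9  146.8] shift/100 [-0.048 -0.011 -0.088] rv/90 [-0.     0.     0.001]
to [ 631.6 -190.1   98.2] shift/100 [ 0.072 -0.024 -0.573] rv/90 [-0.     0.     0.001]
```

View pics/w5.png

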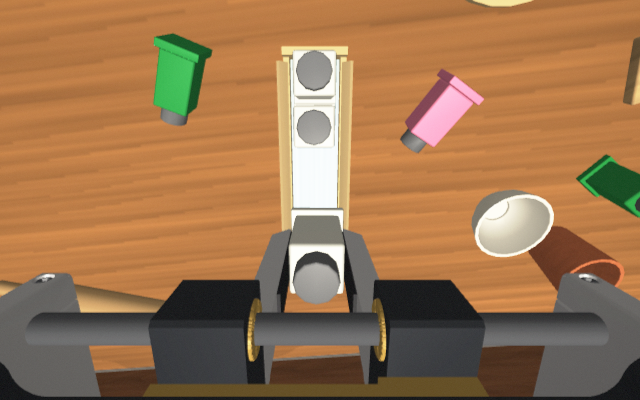

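The lane's middle is at x≈315 and the held jar at x≈317. Two jars are queued at (314,70) and (314,127). I'll lower the last one.

```bash
python3 -m inch '[{"tx":-0.02,"ty":-0.015,"tz":-0.09,"wx":0,"wy":0,"wz":0,"hand":0.2},{"tx":0.03,"ty":-0.02,"tz":-0.35,"wx":0,"wy":0,"wz":0,"hand":0.2},{"tx":0.072,"ty":-0.024,"tz":-0.573,"wx":0,"wy":0,"wz":0,"hand":0.2},{"tx":0.072,"ty":-0.024,"tz":-0.573,"wx":0,"wy":0,"wz":0,"hand":0.2},{"tx":0.072,"ty":-0.024,"tz":-0.573,"wx":0,"wy":0,"wz":0,"hand":0.2}]' >/dev/null
python3 - <<'E'
from t import *
delta(lane(115,29))
E
```

```text
t 21.60 tcp [ 631.2 -191.7   98.9] F [-0.6 -0.7 -1.7] w 0.318 g 44.9
to [ 635.9 -190.6   80.8] shift/100 [ 0.047  0.011 -0.182] rv/90 [0.001 0.    0.001]
```

```bash
python3 -m inch '[{"tx":0.015,"ty":0.009,"tz":-0.06,"wx":0,"wy":0,"wz":0,"hand":0.2},{"tx":0.03,"ty":0.009,"tz":-0.12,"wx":0,"wy":0,"wz":0,"hand":0.2},{"tx":0.045,"ty":0.009,"tz":-0.16,"wx":0,"wy":0,"wz":0,"hand":0.2},{"tx":0.047,"ty":0.009,"tz":-0.175,"wx":0,"wy":0,"wz":0,"hand":0.2},{"tx":0.047,"ty":0.009,"tz":-0.175,"wx":0,"wy":0,"wz":0,"hand":0.2}]'
for i in 1 2 3; do python3 -m inch '[{"tx":0.003,"ty":0,"tz":-0.01,"wx":0,"wy":0,"wz":0,"hand":0.2},{"tx":0.003,"ty":0,"tz":-0.01,"wx":0,"wy":0,"wz":0,"hand":0.2}]' | egrep 'tcp_pos|force'; done
```

```text
time_s: 22.1
tcp_pos: [636.0, -191.3, 81.3]
tcp_rot: [[-0.965, 0.106, 0.242], [0.102, 0.994, -0.027], [-0.243, -0.001, -0.97]]
force: [-0.6, -0.3, -0.9]
gripper_width: 0.319
grip_force: 44.9
tcp_pos: [636.4, -191.3, 80.6]
force: [-0.0, -0.1, -0.9]
grip_force: 44.9
tcp_pos: [636.7, -191.2, 79.5]
force: [-1.3, -1.0, -0.9]
grip_force: 44.9
tcp_pos: [637.0, -191.2, 78.4]
force: [-0.5, -0.2, -0.7]
grip_force: 44.9
```

```bash
python3 -m inch '[{"tx":0.001,"ty":0,"tz":-0.006,"wx":0,"wy":0,"wz":0,"hand":0.2},{"tx":0.001,"ty":0,"tz":-0.006,"wx":0,"wy":0,"wz":0,"hand":0.2}]' | egrep 'tcp_pos|force'
python3 -m inch '[{"tx":0,"ty":0,"tz":0,"wx":0,"wy":0,"wz":0,"hand":0.6},{"tx":0,"ty":0,"tz":0,"wx":0,"wy":0,"wz":0,"hand":0.6},{"tx":0,"ty":0,"tz":0,"wx":0,"wy":0,"wz":0,"hand":0.6},{"tx":0,"ty":0,"tz":0,"wx":0,"wy":0,"wz":0,"hand":0.6},{"tx":0,"ty":0,"tz":0,"wx":0,"wy":0,"wz":0,"hand":0.6},{"tx":0,"ty":0,"tz":0,"wx":0,"wy":0,"wz":0,"hand":0.6},{"tx":0,"ty":0,"tz":0,"wx":0,"wy":0,"wz":0,"hand":0.6},{"tx":0,"ty":0,"tz":0,"wx":0,"wy":0,"wz":0,"hand":0.6}]' | egrep 'tcp_pos|force'
python3 -m inch '[{"tx":-0.06,"ty":0.006,"tz":0.24,"wx":0,"wy":0,"wz":0,"hand":0.6},{"tx":-0.12,"ty":0.012,"tz":0.48,"wx":0,"wy":0,"wz":0,"hand":0.6},{"tx":-0.22,"ty":0.02,"tz":0.9,"wx":0,"wy":0,"wz":0,"hand":0.6},{"tx":-0.22,"ty":0.02,"tz":0.9,"wx":0,"wy":0,"wz":0,"hand":0.6}]'
python3 - <<'E'
from plant import viewer
import cv2,numpy as np
p,_=viewer.camera("wrist");s,_=viewer.camera("side")
cv2.imwrite("pics/end.png",np.hstack([cv2.resize(p[:300,150:500],None,fx=1.1,fy=1.1),cv2.resize(s[70:320,210:450],(385,330))])[:,:,::-1])
E
```

```text
tcp_pos: [637.4, -191.4, 78.3]
force: [0.1, 0.1, 3.5]
grip_force: 44.9
tcp_pos: [637.1, -191.3, 77.9]
force: [-0.1, 0.1, 0.0]
grip_force: 0.0
time_s: 24.1
tcp_pos: [616.3, -190.4, 173.0]
tcp_rot: [[-0.963, 0.107, 0.248], [0.103, 0.994, -0.028], [-0.25, -0.002, -0.968]]
force: [0.4, -0.5, 0.1]
gripper_width: 0.599
grip_force: 0.0
```

View pics/end.png

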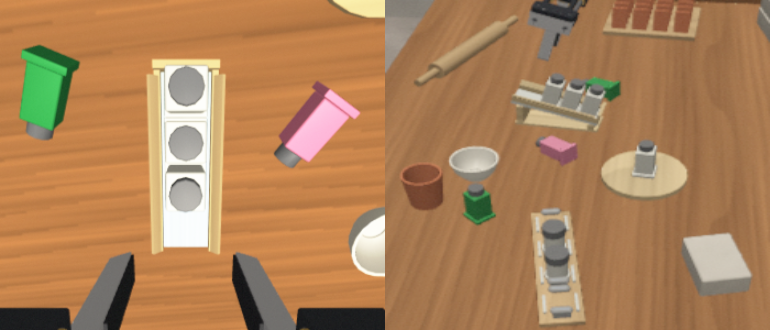

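Three jars are queued at (186,87), (186,143) and (186,194), and the oldest is upright on the board at (645,160). The third cap looks a little close to the second, so I'll check by depth that it stands square.

```bash
python3 - <<'E'
from h import *; from t import *
from plant import viewer
for n in ["wrist","side"]:
    c=viewer.calibration(n);p,d=viewer.camera(n);W=world(d,c["mtx"],c["extrinsics"])
    L=R.from_euler('z',-Ly,degrees=True).apply((W.reshape(-1,3)-Lo)).reshape(W.shape)
    m=(d>0)&(L[...,0]>-30)&(L[...,0]<110)&(abs(L[...,1])<25)
    th=np.radians(14);Q=L-[0,0,24]
    a=Q[...,0]*np.cos(th)+Q[...,2]*np.sin(th);h=-Q[...,0]*np.sin(th)+Q[...,2]*np.cos(th)
    for lo,hi,nm in((65,85,"cap"),(45,63,"shoulder")):
        g=(m&(h>lo)&(h<hi)).astype(np.uint8);k,l,s,cc=cv2.connectedComponentsWithStats(g)
        for i in range(1,k):
            q=l==i
            if q.sum()>30:
                A=np.c_[a[q],Q[...,1][q],np.ones(q.sum())];f=np.linalg.lstsq(A,h[q],rcond=None)[0]
                print(n,nm,q.sum(),"a",np.percentile(a[q],[2,50,98]).round(1),"lat",np.median(Q[...,1][q]).round(1),"h",np.percentile(h[q],[5,50,95]).round(1),"slope",f[:2].round(3))
E
```

```text
wrist cap 949 a [ 8.1 18.4 28.9] lat 1.1 h [71.2 72.4 73.6] slope [-0.016  0.005]
wrist cap 835 a [43.9 54.3 64.5] lat 0.3 h [71.3 72.5 73.6] slope [ 0.009 -0.008]
wrist cap 755 a [ 79.2  89.3 100.3] lat 0.3 h [70.7 72.4 73.5] slope [ 0.046 -0.01 ]
wrist shoulder 753 a [ 4.  23.3 33.1] lat 0.4 h [57.  58.4 59.7] slope [-0.005 -0.002]
wrist shoulder 704 a [39.7 50.7 69.2] lat 0.4 h [56.8 58.3 59.6] slope [-0.005  0.004]
wrist shoulder 659 a [ 75.3  80.9 105. ] lat 1.1 h [49.1 58.2 59.6] slope [ 0.087 -0.002]
side cap 51 a [ 81.4  91.6 102.1] lat 1.8 h [66.1 71.  73.9] slope [-0.045 -0.078]
side cap 50 a [45.4 56.  66.6] lat 2.7 h [66.3 71.7 74.5] slope [-0.081 -0.039]
side cap 51 a [10.6 20.4 30. ] lat 3.8 h [65.5 71.2 74.6] slope [ 0.051 -0.101]
side shoulder 85 a [ 77.2  90.8 106.1] lat 11.2 h [46.  56.3 61.3] slope [ 0.02  -0.339]
side shoulder 78 a [41.2 54.4 70.2] lat 10.7 h [46.7 55.6 61.1] slope [ 0.022 -0.284]
side shoulder 77 a [ 5.6 19.5 34.5] lat 11.9 h [46.7 56.6 61.6] slope [-0.034 -0.296]
```

All three jars stand square on the lane floor, 35 mm apart with caps 72 mm over it. The robot is clear, so I'm handing in.

```bash
python3 -c "
from plant import manip
print(manip.finish_job())"
```

```text
the job is handed in; nothing more can be done
None
```

The job is handed in at about 24 s of the 72 s: the oldest jar stands upright on the board, both new square jars are queued square in the lane behind the one that was already there, the round jars are still in their clips, and nothing else looked disturbed in the last pictures.

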